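Bring a label plate's edge out over the tray

ROBOT

A 6-joint arm with a two-finger parallel gripper is mounted at the origin on a cart in front of the work surface, level with it; the furniture and walls round the work are solid. World frame = base frame: x ahead of the robot, y to its left, z up, the work surface at z = 0. Lengths are in m, angles in rad, forces in N, time in s.
With the tool pointing down it reaches from about 0.4 to 0.825 m from the base axis. Payload 7 kg.
Tool frame: the origin (TCP) lies between the finger pads; the fingertips stand 8 mm ahead of it and the grasp point (between the pads) lies 11 mm behind it (arm.finger_overhang is the distance from the TCP to the fingertips, in m); z points along the fingers, y is the line along which they close (so a half turn about z gives the same grasp; the last joint's range is limited). The gripper opens to 88 mm and grips with 3 to 60 N. Pads are 19 mm wide; open, the fingers measure 130 mm over their backs; the gripper's body (78 mm by 193 mm) begins 47 mm behind the grasp point.
Start: joints at [-0.985, 0.359, 0.012, 0, -1.224, -0.288], TCP at [0.198, -0.645, 0.235] pointing down, gripper open.
Joint ranges: [-3.07, 3.07], [-1.43, 2.12], [-1.02, 1.25], [-3.03, 1.67], [-3.05, -0], [-3.03, 3.03]. Speed limits (rad/s): [2.39, 2.39, 3.01, 3.14, 3.14, 3.14].

INTERFACE

Orientations are given as [roll, pitch, yaw] about the fixed x, y, z axes, in that order (R = Rz(yaw) Ry(pitch) Rx(roll)).
In Python, from station import arm gives the robot as it stands.
- The arm moves only by the tool move_arm, never from a script. Its argument "rows" is text: rows parted by semicolons, each of 7 numbers parted by spaces: the turn, a rotation vector about the tool's x, y, z in degrees, then the shift along the tool's x, y, z in m, then the finger opening in m, from 0 to 0.0876. A call has 1 to 8 rows; each row shifts and turns the commanded pose from where the row before left it, along the tool's axes as they then stand; what a row does not reach is not made up. A row lasts 1/8 s, in which the tool goes at most 62.5 mm and 10.7 degrees, less where a joint would pass 70% of its speed; a pose out of reach is approached as far as the arm can. A call is refused whole if a number of a shift passes 0.0625 or a number of a turn 10.7, either way. A call with a gripper value outside its range is refused whole. The fingers move at their own pace and stop on an object; "squeeze" is the grip in N (left out, the last holds). Time passes only in rows, so rows that do not move let the fingers close. It gives the time, the measured TCP pose, the force, the opening and the grip force at its end, in the units of the state.
- arm.get_state(): the state, without advancing time (a new reading comes with each control period).
- arm.grab_frame(name): name is "scene" or "top" or "wrist"; returns (picture, depth): 400x640x3 uint8, blue, green, red; 400x640 float32, m along the optical axis (not along the pixel's ray), 0 where there is no reading.
- arm.camera_model(name): a dict with "mtx" (3x3 intrinsics, pixels), "k1" (the pictures are not rectified: a ray, as slopes to the right and down, at radius r is drawn at 1 + k1 r^2 times it, then the intrinsics apply), "camera_from_world" (4x4, takes a point from world to camera coordinates); the wrist camera has in their place "mount" (4x4, takes a point from camera to tool coordinates, whose origin is the TCP and whose axes are the flange's). Camera axes: x right, y down, z forward; pixel columns grow to the right and rows downward; lengths in m; the calibration is good to about 2 mm. A picture is of the moment at which its call begins: read the wrist's pose just before it. camera_model takes no time and is no camera call.
- arm.job_done(): hands the job in; it is judged then, once.
The state is a dict: "t": time; "q": joint angles; "qd": joint speeds; "joint_efforts": joint torques, N m; "eef_pos": TCP position; "ee_rot": TCP orientation; "force": force on the tool from outside, world axes, zero at the start; "moment": the same for the moment, N m; "width": finger opening in m; "gripper_force": force on a finger pad.
Only numpy, scipy, OpenCV 4.12 (cv2) and the standard library are available. Lean on these libraries where they do the work, as an engineer would, in place of code of your own. Each camera call takes 0.05 s, during which the arm holds its last target. There are 200 camera calls.

TASK

Push the flat metal label plate on the raised ledge, without ever lifting or tipping it, so that its long side lies flush against the ledge's back fence and it stands out past the end of the ledge beside the open tray, until a third of its length overhangs: the scribed line nearest that end is then right at the ledge's end. Leave the plate lying there with its edge out over the tray, and leave the tray and all the other things where they are.

Things in the scene. Friction and masses are not known exactly. Their poses are not given: they have to be found in the camera images.
- ledge: Fixed grey bench riser (board on two legs), 130 (its x) x 300 (its y) mm, its upper face 50 mm above the worktop. Origin: centre of its footprint, on the worktop. Its x axis points away from the robot to the fence, a steel strip along the whole far edge, 8 mm thick and 12 mm higher than the upper face; the fence's inner face is at x = +57 mm. Both ends, at y = +150 and -150 mm, are open, without a stop; the front edge, at x = -65 mm, has no lip.
- plate: Loose flat aluminium label plate, 70 (its x) x 150 (its y) x 6 (z) mm, about 0.2 kg, lying flat on the ledge, at first askew and off the fence. Origin: centre of its underside. Two dark scribed lines cross its top at y = +25 and -25 mm, a third of its length from either end; it slides under a light push.
- tray: Loose open steel tray, 100 x 110 x 20 mm, on the worktop just beyond one end of the ledge, the left or the right. It marks the end the plate must stand out from. Origin: centre of its underside.
- timer: Loose white square lab timer, 66 x 66 x 22 mm, on the worktop just beyond the other end of the ledge. Leave it. Origin: centre of its underside.
- vial_a: Small vial, 22 mm across, 54 mm high, standing on the worktop about 40 mm behind the ledge. Leave it. Origin: centre of its underside.
- vial_b: Another vial of the same size, standing behind the ledge. Leave it. Origin: centre of its underside.
- tweezers: Steel tweezers, 115 mm long and 9 mm high, lying on the worktop in front of the ledge. Leave them. Origin: centre of the underside.
- tape_roll: Roll of white tape, 66 mm across, 20 mm high, lying on the worktop in front of the ledge. Leave it. Origin: centre of its underside.

How it is judged:
At the end, for the whole second after the job is handed in: The plate lies flat and still on the ledge, its long side against the fence (gap at its centre under 6 mm, within 0.06 rad of parallel), and it overhangs the ledge's end on the tray's side by 50 mm, give or take 13 mm (((y of tray in the frame of ledge above 0 m and y of plate in the frame of ledge between 0.112 and 0.138 m) or (y of tray in the frame of ledge below 0 m and y of plate in the frame of ledge between -0.138 and -0.112 m)) and x of plate in the frame of ledge above 0.016 m and angle between the y axis of plate and the y axis of ledge, either way round below 0.06 rad and z of plate in the frame of ledge between 0.046 and 0.053 m and angle between plate's own z axis and vertical below 0.05 rad and linear speed of plate below 0.01 m/s); the robot touches nothing.
It fails at once if the plate is lifted more than 8 mm off the ledge (z of plate in the frame of ledge above 0.058 m).
It fails at once if the plate is tipped by more than 0.15 rad or falls from the ledge (angle between plate's own z axis and vertical above 0.15 rad or z of plate in the frame of ledge below 0.035 m).
It fails at once if the tray, timer, a vial, the tweezers or the tape roll is moved more than 25 mm (distance of any of tray, timer, vial_a, vial_b, tweezers, tape_roll from where it was at the start of the episode above 0.025 m).
It fails at once if a vial is knocked over (angle between any of vial_a, vial_b's own z axis and vertical above 0.5 rad).
It also fails if it takes over 51 s, if anything falls off the work surface, if the arm or the gripper's body presses on something with over 40 N, if the wrist force passes 120 N, or if a joint passes its speed limit or range.

## Working session

There is one attempt and no reset: what is moved stays moved. The work goes in short steps, Python scripts to look and compute and a tool call to move; the robot and the scene stay as the last step left them, time stands still between calls to the robot, and variables do not carry over. Pictures are saved under pics/ and viewed, at most 10 in all, crops included, and the job is handed in when it is done.

Besides the shell and the picture viewer there is one more tool, called after "Emit:" in YAML: its name, and indented under it one key for each argument. move_arm: Moves the arm, as the interface text tells. Its arguments: {"type":"object","properties":{"rows":{"type":"string"},"squeeze":{"type":"number"}},"required":["rows"]}

```bash
mkdir -p pics; cat > h.py <<'E'
import numpy as np,cv2
from station import arm
from scipy.spatial.transform import Rotation as R
def model(n,s=None):
    c=arm.camera_model(n); K=np.array(c['mtx']);k=c['k1']
    if n=='wrist':
        T=np.eye(4);T[:3,:3]=R.from_euler('xyz',s['ee_rot']).as_matrix();T[:3,3]=s['eef_pos'];W=T@np.array(c['mount'])
    else: W=np.linalg.inv(np.array(c['camera_from_world']))
    return K,k,W
def rays(uv,K,k):
    return cv2.undistortPoints(np.array(uv,float).reshape(-1,1,2),K,np.array([k,0,0,0,0.])).reshape(-1,2)
def onplane(uv,m,z):
    K,k,W=m; p=rays(uv,K,k); d=np.c_[p,np.ones(len(p))]@W[:3,:3].T; o=W[:3,3]
    return o+d*((z-o[2])/d[:,2])[:,None]
def cloud(D,m):
    K,k,W=m; v,u=np.mgrid[:400,:640]; p=rays(np.c_[u.ravel(),v.ravel()],K,k)
    P=np.c_[p,np.ones(len(p))]*D.reshape(-1,1); return (P@W[:3,:3].T+W[:3,3]).reshape(400,640,3)
E
python3 - <<'E'
from h import *
s=arm.get_state();print(s)
for n in('top','scene'):
    I,D=arm.grab_frame(n);cv2.imwrite(f'pics/{n}0.png',I);np.save(f'{n}0.npy',D)
    print(n,model(n)[2].round(3).tolist())
E
```

```text
{'t': 0.0, 'q': array([-9.84874597e-01,  3.59402688e-01,  1.10445606e-02, -3.59388524e-04,
       -1.22409073e+00, -2.88129138e-01]), 'qd': array([ 2.53412378e-04, -9.86730639e-04, -4.98176274e-04, -1.63535559e-04,
       -1.38003548e-03, -1.06882979e-05]), 'joint_efforts': array([ 2.99754516e-03, -5.82716417e+01,  2.93052417e+01,  6.99702457e+00,
        6.89351640e-03, -1.69596965e-04]), 'eef_pos': array([ 0.19790584, -0.64483091,  0.23360457]), 'ee_rot': array([ 3.13991223e+00, -1.45711807e-04, -2.84392234e+00]), 'force': array([ 0.505274  , -0.2755671 , -0.37770384]), 'moment': array([-0.00454503,  0.03600612,  0.03045362]), 'gripper_force': 0.0, 'width': 0.0878899325909613}
top [[-0.006, -0.989, 0.148, 0.441], [-1.0, 0.008, 0.015, 0.015], [-0.016, -0.148, -0.989, 0.916], [0.0, 0.0, 0.0, 1.0]]
scene [[-0.466, -0.386, 0.796, -0.215], [-0.885, 0.185, -0.428, 0.46], [0.018, -0.904, -0.428, 0.492], [0.0, 0.0, 0.0, 1.0]]
```

View pics/top0.png

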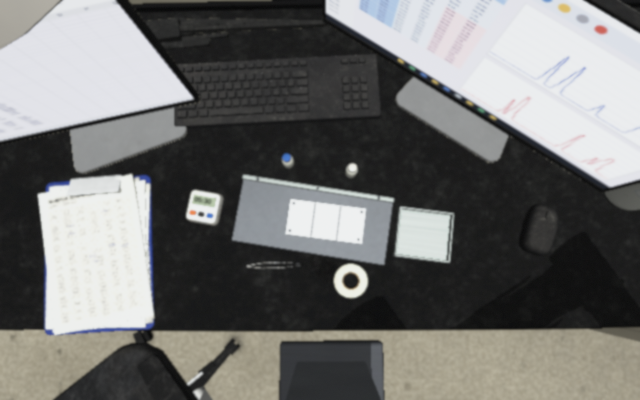

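View pics/scene0.png

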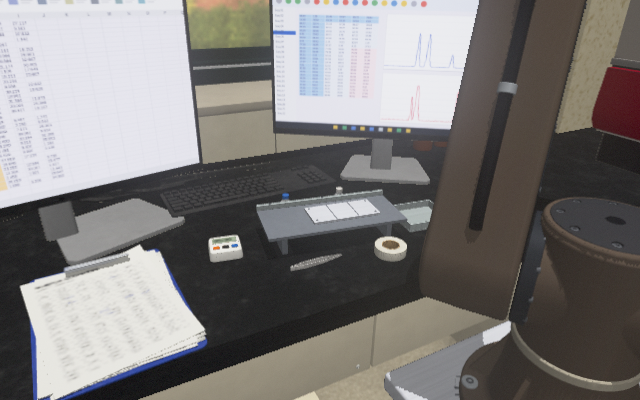

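The top view shows the ledge with corners near (242,178), (393,198), (386,264) and (232,240). The white plate is at (286–366, 198–244). The tray is right of the ledge at (424,235), so the -y end is the target, and the timer is on the left at (204,207). The scene view agrees with this.

```bash
cat >> h.py <<'E'
def plate_mask(I,P,zlo=.045,zhi=.075,box=None):
    m=(I.min(2)>150)&(P[...,2]>zlo)&(P[...,2]<zhi)
    m=cv2.morphologyEx(m.astype(np.uint8),cv2.MORPH_CLOSE,np.ones((7,7)))
    m=cv2.morphologyEx(m,cv2.MORPH_OPEN,np.ones((7,7)))
    n,l,st,c=cv2.connectedComponentsWithStats(m); i=1+np.argmax(st[1:,4]); return (l==i).astype(np.uint8)
E
python3 - <<'E'
from h import *
I=cv2.imread('pics/top0.png');D=np.load('top0.npy');m=model('top');P=cloud(D,m)
pm=plate_mask(I,P);c=max(cv2.findContours(pm,0,2)[0],key=cv2.contourArea).reshape(-1,2)
w=onplane(c,m,.056)[:,:2].astype(np.float32);r=cv2.minAreaRect(w*1000);print('plate',r,cv2.boxPoints(r).round(0).tolist(),np.median(P[pm>0],0))
hsv=cv2.cvtColor(I,cv2.COLOR_BGR2HSV)
x,y,z=P[...,0],P[...,1],P[...,2]
reg=(x>.3)&(x<.75)&(abs(y)<.3)
lm=(reg&(z>.04)&(z<.075)).astype(np.uint8);lm=cv2.morphologyEx(lm,cv2.MORPH_OPEN,np.ones((9,9)))
n,l,st,_=cv2.connectedComponentsWithStats(lm);i=1+np.argmax(st[1:,4])
c=max(cv2.findContours((l==i).astype(np.uint8),0,2)[0],key=cv2.contourArea).reshape(-1,2)
r=cv2.minAreaRect(onplane(c,m,.05)[:,:2].astype(np.float32)*1000);print('ledge',r,cv2.boxPoints(r).round(0).tolist())
e=onplane([[242,178],[393,198],[386,264],[232,240]],m,.05);print('hand',e.round(3).tolist())
# tall things (monitors)
for zz in(.08,.15,.2,.3):
    k=(z>zz)&(x>.3)&(x<.9)&(abs(y)<.45); print(zz,k.sum(), [ (round(a,2),round(x[k&(abs(y-a)<.02)].min(),2)) for a in np.arange(-.4,.41,.1) if (k&(abs(y-a)<.02)).any()])
print('d',P[210,424],P[281,351],P[207,204])
E
```

```text
plate ((514.4987182617188, 14.782814025878906), (155.66697692871094, 101.73870849609375), 82.81417846679688) [[454.0, -56.0], [555.0, -69.0], [575.0, 86.0], [474.0, 98.0]] [0.51974895 0.01317891 0.055732  ]
ledge ((527.9166259765625, 40.060699462890625), (300.11871337890625, 131.99356079101562), 80.48407745361328) [[438.0, -97.0], [568.0, -119.0], [618.0, 177.0], [488.0, 199.0]]
hand [[0.61, 0.18, 0.05], [0.567, -0.12, 0.05], [0.438, -0.102, 0.05], [0.487, 0.197, 0.05]]
0.08 53863 [(np.float64(-0.4), np.float64(0.61)), (np.float64(-0.3), np.float64(0.68)), (np.float64(-0.2), np.float64(0.74)), (np.float64(-0.1), np.float64(0.81)), (np.float64(-0.0), np.float64(0.44)), (np.float64(0.2), np.float64(0.61)), (np.float64(0.3), np.float64(0.73)), (np.float64(0.4), np.float64(0.71))]
0.15 50395 [(np.float64(-0.4), np.float64(0.61)), (np.float64(-0.3), np.float64(0.68)), (np.float64(-0.2), np.float64(0.74)), (np.float64(-0.1), np.float64(0.81)), (np.float64(-0.0), np.float64(0.44)), (np.float64(0.2), np.float64(0.61)), (np.float64(0.3), np.float64(0.73)), (np.float64(0.4), np.float64(0.71))]
0.2 44529 [(np.float64(-0.4), np.float64(0.61)), (np.float64(-0.3), np.float64(0.68)), (np.float64(-0.2), np.float64(0.74)), (np.float64(-0.1), np.float64(0.81)), (np.float64(-0.0), np.float64(0.44)), (np.float64(0.2), np.float64(0.61)), (np.float64(0.3), np.float64(0.73)), (np.float64(0.4), np.float64(0.71))]
0.3 30047 [(np.float64(-0.4), np.float64(0.61)), (np.float64(-0.3), np.float64(0.68)), (np.float64(-0.2), np.float64(0.74)), (np.float64(-0.1), np.float64(0.81)), (np.float64(-0.0), np.float64(0.44)), (np.float64(0.2), np.float64(0.61)), (np.float64(0.3), np.float64(0.73)), (np.float64(0.4), np.float64(0.71))]
d [ 0.54597538 -0.18603001  0.02250378] [ 0.40452639 -0.03711984  0.0008101 ] [0.5560469  0.26298165 0.01848174]
```

```bash
python3 - <<'E'
from h import *
I=cv2.imread('pics/top0.png');D=np.load('top0.npy');m=model('top');P=cloud(D,m)
o=np.array([.5279,.0401]);a=np.deg2rad(-9.52);X=np.array([np.cos(a),np.sin(a)]);Y=np.array([-X[1],X[0]])
for t in(190,210,225):
    k=((I.min(2)>t)&(P[...,2]>.045)&(P[...,2]<.075)).astype(np.uint8);k=cv2.morphologyEx(k,cv2.MORPH_CLOSE,np.ones((5,5)))
    k=cv2.morphologyEx(k,cv2.MORPH_OPEN,np.ones((9,9)))
    c=max(cv2.findContours(k,0,2)[0],key=cv2.contourArea).reshape(-1,2)
    w=onplane(c,m,.056)[:,:2]; L=np.c_[(w-o)@X,(w-o)@Y]*1000
    r=cv2.minAreaRect(L.astype(np.float32));print(t,r,cv2.boxPoints(r).round().tolist())
x,y,z=P[...,0],P[...,1],P[...,2]
k=(abs(y-.2)<.02)&(z>.08)&(D>0)&(x>.3);i=np.argsort(x[k])[:3];print(P[k][i],np.argwhere(k)[i])
E
```

```text
190 ((-1.4020957946777344, -26.790435791015625), (70.83385467529297, 150.7584228515625), 1.6666784286499023) [[-39.0, 48.0], [-35.0, -103.0], [36.0, -101.0], [32.0, 50.0]]
210 ((-0.9356498718261719, -26.385231018066406), (68.8503646850586, 148.81092834472656), 1.7170180082321167) [[-38.0, 47.0], [-33.0, -102.0], [36.0, -100.0], [31.0, 49.0]]
225 ((-1.449991226196289, -26.81206512451172), (66.79627227783203, 146.4016571044922), 1.7009086608886719) [[-37.0, 45.0], [-33.0, -101.0], [34.0, -99.0], [30.0, 47.0]]
[[0.61186172 0.218496   0.63173776]
 [0.61188377 0.21994845 0.63178572]
 [0.61211479 0.21951073 0.63135846]] [[21 38]
 [21 36]
 [21 37]]
```

Emit:
move_arm:
  rows: "0 0 8.86 0 0 0 0.0876;0 0 8.86 0 0 0 0.0876;0 0 8.86 0 0 0 0.0876;0 0 0 -0.006 0.03 0 0.0876;0 0 0 -0.012 0.056 0 0.0876;0 0 0 -0.013 0.06 0 0.0876;0 0 0 -0.013 0.06 0 0.0876;0 0 0 -0.013 0.06 0 0.0876"

```text
t: 1.1
eef_pos: [0.2984, -0.3905, 0.2343]
ee_rot: [3.141, -0.0, 2.975]
force: [1.1, 0.3, 0.3]
width: 0.0876
gripper_force: 0.0
```

Emit:
move_arm:
  rows: "0 0 0 -0.013 0.06 0 0.0876;0 0 0 -0.013 0.06 0 0.0876;0 0 0 -0.013 0.06 0 0.0876;0 0 0 -0.013 0.06 0 0.0876;0 0 0 -0.013 0.06 0 0.0876;0 0 0 -0.013 0.06 0 0.0876;0 0 0 -0.01 0.04 0 0.0876;0 0 0 0 0 0 0.0876"

```text
t: 2.1
eef_pos: [0.4519, -0.0101, 0.2342]
ee_rot: [-3.141, -0.001, 2.979]
force: [-0.1, -0.8, -0.3]
width: 0.0875
gripper_force: 0.0
```

```bash
cat >> h.py <<'E'
o=np.array([.5279,.0401]);a=np.deg2rad(-9.52);X=np.array([np.cos(a),np.sin(a)]);Y=np.array([-X[1],X[0]])
def led(w): return np.c_[(w-o)@X,(w-o)@Y]*1000
def tool():
    s=arm.get_state();p=s['eef_pos'];print('t',s['t'],'tool led',led(p[None,:2]).round(1),'z',p[2].round(4),'rot',np.rad2deg(s['ee_rot']).round(2),'F',s['force'].round(1));return s
E
python3 - <<'E'
from h import *
s=tool();I,D=arm.grab_frame('wrist');cv2.imwrite('pics/w1.png',I);np.save('w1.npy',D)
m=model('wrist',s);P=cloud(D,m)
for u,v in((320,200),(320,120),(320,280),(200,200),(440,200)):print(u,v,P[v,u].round(3),led(P[v,u][None,:2]).round(0))
E
```

```text
t 2.1 tool led [[-66.7 -62.1]] z 0.2342 rot [-1.7999e+02 -3.0000e-02  1.7068e+02] F [-0.1 -0.8 -0.3]
320 200 [ 0.477 -0.017  0.05 ] [[-41. -65.]]
320 120 [ 0.386 -0.003 -0.001] [[-133.  -66.]]
320 280 [ 0.424 -0.007  0.31 ] [[-95. -63.]]
200 200 [ 0.464 -0.182  0.004] [[ -27. -229.]]
440 200 [0.5   0.125 0.05 ] [[-41.  79.]]
```

View pics/w1.png

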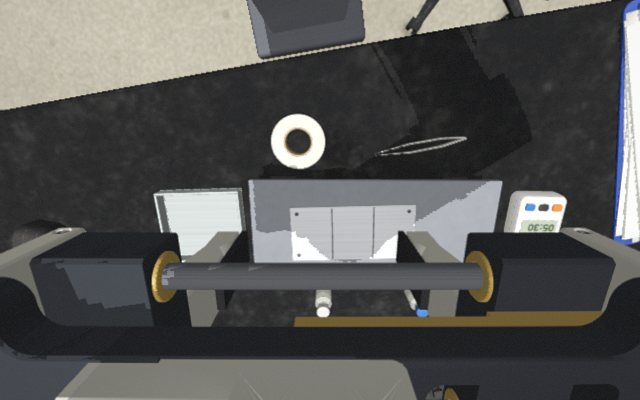

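The wrist view shows the ledge's front edge at row 180, columns 249–502. The plate's front edge runs from (291,207) to (415,206), with the scribed lines at columns 332 and 373 and the tray on the left. The fingers hide the fence.

```bash
python3 - <<'E'
from h import *
s=tool();m=model('wrist',s)
print('ledge front',led(onplane([[250,181],[501,181]],m,.05)[:,:2]).round(1).tolist())
print('plate',led(onplane([[291,207],[415,206],[332,207],[373,207]],m,.056)[:,:2]).round(1).tolist())
E
```

```text
t 2.15 tool led [[-67.2 -63.4]] z 0.2341 rot [-1.7997e+02 -6.0000e-02  1.7062e+02] F [ 0.1 -0.7 -0.2]
ledge front [[-64.6, -148.9], [-65.4, 147.0]]
plate [[-34.6, -100.8], [-36.2, 46.1], [-34.7, -52.3], [-34.8, -3.7]]
```

Emit:
move_arm:
  rows: "0 0 0 -0.009 0.02 0.02 0.0876;0 0 0 0 0.016 0.05 0.0876;0 0 0 0 0 0.05 0.0876;0 0 0 0 0 0.03 0.0876;0 0 0 0 0 0.01 0.0876;0 0 0 0 0 0 0.0876;0 0 0 0 0 0 0.0876"

```text
t: 3.02
eef_pos: [0.4669, 0.0217, 0.0759]
ee_rot: [3.14, 0.002, 2.975]
force: [-0.1, 0.3, -0.3]
width: 0.0879
gripper_force: 0.0
```

```bash
python3 -c "
from h import *
tool()"
```

```text
t 3.025 tool led [[-57.1 -28.3]] z 0.0759 rot [1.7993e+02 1.1000e-01 1.7047e+02] F [-0.1  0.3 -0.3]
```

Emit:
move_arm:
  rows: "0 0 0 0 0 0.008 0.0876;0 0 0 0 0 0.004 0.0876;0 0 0 0 0 0.003 0.0876;0 0 0 0 0 0 0.0876;0 0 0 0 0 0 0.0876"

```text
t: 3.65
eef_pos: [0.4661, 0.0216, 0.0596]
ee_rot: [-3.142, 0.0, 2.976]
force: [-1.3, 0.1, 0.4]
width: 0.0878
gripper_force: 0.0
```

Emit:
move_arm:
  rows: "0 0 0 -0.005 0 0 0.0876;0 0 0 -0.005 0 0 0.0876;0 0 0 -0.004 0 0 0.0876;0 0 0 -0.004 0 0 0.0876;0 0 0 -0.004 0 0 0.0876;0 0 0 -0.004 0 0 0.0876;0 0 0 -0.003 0 0 0.0876;0 0 0 0 0 0 0.0876"

```text
t: 4.65
eef_pos: [0.495, 0.0168, 0.0595]
ee_rot: [3.142, 0.0, 2.975]
force: [-0.4, -1.2, 0.8]
width: 0.0876
gripper_force: 0.5
```

```bash
cat >> h.py <<'E'
def look(name):
    I,D=arm.grab_frame('top');cv2.imwrite(f'pics/{name}.png',I);m=model('top');P=cloud(D,m)
    k=((I.min(2)>190)&(P[...,2]>.045)&(P[...,2]<.075)).astype(np.uint8);k=cv2.morphologyEx(k,cv2.MORPH_CLOSE,np.ones((5,5)))
    k=cv2.morphologyEx(k,cv2.MORPH_OPEN,np.ones((9,9)))
    c=max(cv2.findContours(k,0,2)[0],key=cv2.contourArea).reshape(-1,2)
    r=cv2.minAreaRect(led(onplane(c,m,.056)[:,:2]).astype(np.float32));print(r,cv2.boxPoints(r).round(1).tolist())
E
python3 -c "
from h import *
tool();look('t1')"
```

```text
t 4.65 tool led [[-28.6 -28.4]] z 0.0595 rot [1.8000e+02 2.0000e-02 1.7048e+02] F [-0.4 -1.2  0.8]Traceback (most recent call last):
  File "<string>", line 3, in <module>
    tool();look('t1')
           ~~~~^^^^^^
  File "h.py", line 31, in look
    c=max(cv2.findContours(k,0,2)[0],key=cv2.contourArea).reshape(-1,2)
      ~~~^^^^^^^^^^^^^^^^^^^^^^^^^^^^^^^^^^^^^^^^^^^^^^^^
ValueError: max() iterable argument is empty
```

Emit:
move_arm:
  rows: "0 0 0 -0.002 0 0 0.0876;0 0 0 -0.002 0 0 0.0876;0 0 0 -0.001 0 0 0.0876;0 0 0 0 0 0 0.0876"

```text
t: 5.2
eef_pos: [0.4984, 0.0161, 0.0594]
ee_rot: [-3.141, -0.002, 2.975]
force: [-8.9, 4.0, 5.3]
width: 0.0872
gripper_force: 4.5
```

Emit:
move_arm:
  rows: "0 0 0 0.006 0 0 0.0876;0 0 0 0.006 0 0 0.0876;0 0 0 0 0 -0.04 0;0 0 0 0 0 -0.04 0;0 0 0 -0.02 0.04 0 0;0 0 0 -0.02 0.04 0 0;0 0 0 -0.017 0.033 0 0;0 0 0 0 0 0 0"
  squeeze: 10

```text
t: 6.2
eef_pos: [0.5638, 0.1219, 0.1392]
ee_rot: [3.141, 0.001, 2.977]
force: [-0.7, -0.4, -0.2]
width: 0.0333
gripper_force: 0.0
```

```bash
python3 - <<'E'
from h import *
s=tool();I,D=arm.grab_frame('wrist');cv2.imwrite('pics/w2.png',I)
E
```

```text
t 6.2 tool led [[21.9 86.6]] z 0.1392 rot [1.7999e+02 4.0000e-02 1.7059e+02] F [-0.7 -0.4 -0.2]
```

View pics/w2.png

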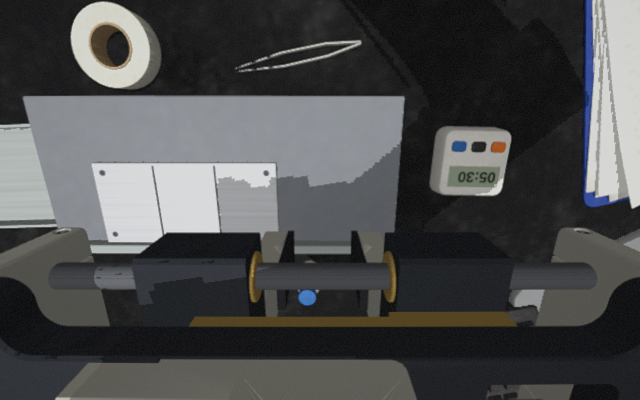

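The plate now looks flush with the fence. Its front edge is at row 163 from (93,163) to (276,163), parallel to the ledge's front edge at row 97, and its near end is at column 276.

```bash
python3 - <<'E'
from h import *
s=tool();m=model('wrist',s)
print('ledge',led(onplane([[25,97],[403,97]],m,.05)[:,:2]).round(1).tolist())
print('plate',led(onplane([[93,163],[276,163],[277,230],[152,165],[215,165]],m,.056)[:,:2]).round(1).tolist())
E
```

```text
t 6.25 tool led [[21.  85.3]] z 0.139 rot [-1.7998e+02 -2.0000e-02  1.7055e+02] F [-0.9  0.2  0.1]
ledge [[-65.8, -148.5], [-65.5, 147.6]]
plate [[-14.6, -101.1], [-14.6, 47.4], [43.6, 45.8], [-12.9, -53.2], [-12.9, -2.0]]
```

Emit:
move_arm:
  rows: "0 0 0 0 0 0 0;0 0 0 0 0 0.02 0;0 0 0 0 0 0.03 0;0 0 0 0 0 0.015 0;0 0 0 0 0 0 0;0 0 0 0 0 0 0"

```text
t: 7.0
eef_pos: [0.5632, 0.1201, 0.0755]
ee_rot: [3.141, 0.001, 2.976]
force: [1.1, 0.0, 0.5]
width: 0.0002
gripper_force: 0.0
```

Emit:
move_arm:
  rows: "0 0 0 0 0 0.008 0;0 0 0 0 0 0.005 0;0 0 0 0 0 0.002 0;0 0 0 0 0 0 0;0 0 0 0 -0.005 0 0;0 0 0 0 -0.006 0 0;0 0 0 0 -0.006 0 0;0 0 0 0 -0.006 0 0"

```text
t: 8.0
eef_pos: [0.5588, 0.097, 0.0596]
ee_rot: [3.141, 0.0, 2.975]
force: [-0.9, 1.4, 0.4]
width: 0.0004
gripper_force: 0.9
```

Emit:
move_arm:
  rows: "0 0 0 0 -0.006 0 0;0 0 0 0 -0.007 0 0;0 0 0 0 -0.007 0 0;0 0 0 0 -0.007 0 0;0 0 0 0 -0.007 0 0;0 0 0 0 -0.007 0 0;0 0 0 0 -0.007 0 0;0 0 0 0 0 0 0"

```text
t: 9.0
eef_pos: [0.5506, 0.0492, 0.0595]
ee_rot: [-3.141, -0.0, 2.975]
force: [-0.3, -1.0, 0.9]
width: 0.0005
gripper_force: 0.0
```

```bash
python3 - <<'E'
from h import *
s=tool();I,D=arm.grab_frame('wrist');cv2.imwrite('pics/w3.png',I)
E
```

```text
t 9.0 tool led [[20.9 12.7]] z 0.0595 rot [-1.7997e+02 -2.0000e-02  1.7045e+02] F [-0.3 -1.   0.9]
```

View pics/w3.png

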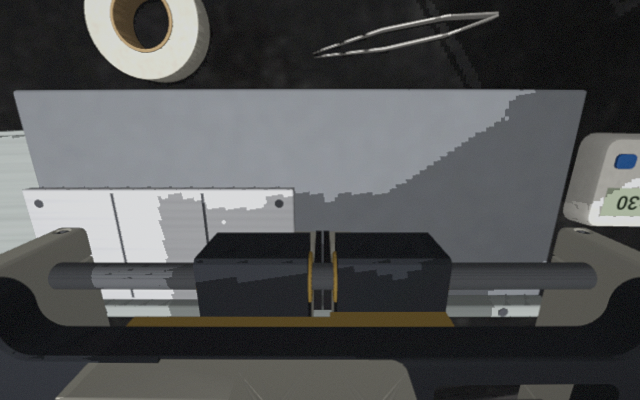

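The plate stays parallel: its front edge runs from (25,188) to (294,188), and the ledge's front edge is at row 91 from column 15 to column 585.

```bash
python3 - <<'E'
from h import *
s=tool();m=model('wrist',s)
print('ledge',led(onplane([[15,91],[585,91]],m,.05)[:,:2]).round(1).tolist())
print('plate',led(onplane([[25,188],[294,188],[112,195],[203,195]],m,.056)[:,:2]).round(1).tolist())
E
```

```text
t 9.05 tool led [[20.9 12.9]] z 0.0595 rot [-1.7997e+02 -2.0000e-02  1.7046e+02] F [ 0.8 -0.6  0.9]
ledge [[-65.0, -147.9], [-64.8, 149.2]]
plate [[-14.3, -151.0], [-14.2, -3.0], [-10.3, -103.5], [-10.3, -53.1]]
```

Emit:
move_arm:
  rows: "0 0 0 0 -0.005 0 0;0 0 0 0 -0.007 0 0;0 0 0 0 -0.007 0 0;0 0 0 0 -0.007 0 0;0 0 0 0 -0.007 0 0;0 0 0 0 -0.007 0 0;0 0 0 0 -0.006 0 0;0 0 0 0 0 0 0"

```text
t: 10.05
eef_pos: [0.543, 0.004, 0.0595]
ee_rot: [-3.141, -0.0, 2.975]
force: [-0.6, -0.7, 1.4]
width: 0.0001
gripper_force: 0.0
```

```bash
python3 -c "
from h import *
s=tool();I,D=arm.grab_frame('wrist');cv2.imwrite('pics/w4.png',I)"
```

```text
t 10.05 tool led [[ 20.8 -33.1]] z 0.0595 rot [-1.7998e+02 -2.0000e-02  1.7045e+02] F [-0.6 -0.7  1.4]
```

View pics/w4.png

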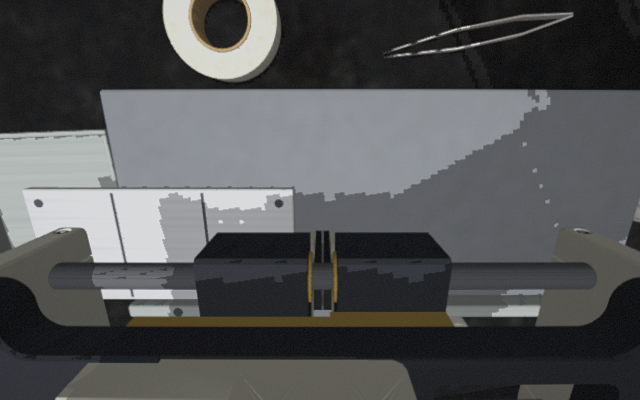

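The first scribed line at (112,195) now sits at the ledge's end, near (117,188), and the plate is still parallel. I'll back off and check it from the top camera.

Emit:
move_arm:
  rows: "0 0 0 0 0.01 0 0;0 0 0 0 0.02 0 0;0 0 0 0 0 -0.03 0;0 0 0 0 0 -0.05 0;0 0 0 0 0.05 -0.02 0;0 0 0 0 0.06 0 0;0 0 0 0 0.05 0 0;0 0 0 0 0 0 0"

```text
t: 11.1
eef_pos: [0.5749, 0.1967, 0.1593]
ee_rot: [3.141, 0.0, 2.98]
force: [0.5, -0.6, 0.0]
width: 0.0003
gripper_force: 0.0
```

```bash
python3 - <<'E'
from h import *
s=tool();m=model('top')
I,D=arm.grab_frame('top');c=I[150:300,200:480];cv2.imwrite('pics/t5.png',cv2.resize(c,None,fx=2.8,fy=2.8,interpolation=cv2.INTER_CUBIC))
look('t6')
E
```

```text
t 11.1 tool led [[ 20.5 162.3]] z 0.1593 rot [1.7998e+02 2.0000e-02 1.7073e+02] F [ 0.5 -0.6  0. ]
((23.88127899169922, -125.2789306640625), (77.66100311279297, 149.6741180419922), 0.3378433883190155) [[-15.399999618530273, -50.70000076293945], [-14.5, -200.3000030517578], [63.20000076293945, -199.89999389648438], [62.29999923706055, -50.20000076293945]]
```

View pics/t5.png

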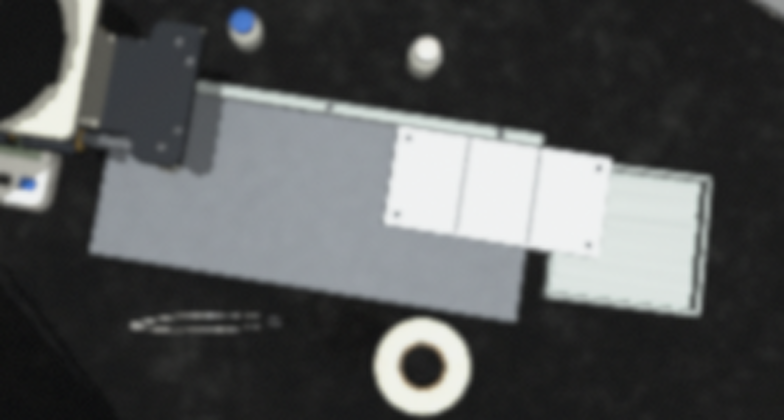

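The top view shows the plate against the fence, with its outer scribed line at the ledge's end. Its measured centre is y ≈ -125 mm, tilted 0.3°, with its front edge at x ≈ -15 mm. The vials, tape, tweezers and tray have not moved.

```bash
python3 -c "
from station import arm
print(arm.job_done())"
```

```text
the job is handed in; nothing more can be done
None
```

The job is handed in: the plate lies against the back fence with about 50 mm overhanging the ledge's end over the tray (last look: centre y ≈ -125 mm, 0.3° off parallel), the other things looked unmoved, and no verdict was returned.

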